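# Set a vial shaker's stroke selector against its stop and secure the lid

### The arm

A 6-joint arm with a two-finger parallel gripper is mounted at the origin on a cart in front of the work surface, level with it; the furniture and walls round the work are solid. World frame = base frame: x ahead of the robot, y to its left, z up, the work surface at z = 0. Lengths are in m, angles in rad, forces in N, time in s.
With the tool pointing down it reaches from about 0.275 to 0.825 m from the base axis. Payload 4.9 kg.
Tool frame: the origin (TCP) lies between the finger pads; the fingertips stand 19 mm ahead of it and the grasp point (between the pads) is the TCP; z points along the fingers, y is the line along which they close (so a half turn about z gives the same grasp; the last joint's range is limited). The gripper opens to 85 mm and grips with 20 to 120 N. Pads are 22 mm wide; open, the fingers measure 114 mm over their backs; the gripper's body (76 mm by 85 mm) begins 54 mm behind the grasp point. The pads swing forward as they close: fully open they stand 13 mm farther back than shut.
Start: joints at [1.214, 0.326, -0.193, 1.052, 0, 1.437], TCP at [0.122, 0.536, 0.25] pointing down, gripper open.
Joint ranges: [-2.65, 2.65], [-0.97, 1.79], [-1.3, 1.35], [-1.93, 2.1], [-1.47, 1.37], [-3.14, 3.14]. Speed limits (rad/s): [2.57, 2.57, 3.14, 3.14, 3.14, 3.14].

### API

Orientations are given as a rotation vector (axis times angle).
In Python, from station import env gives the robot as it stands. The module is installed in compiled form; this text tells all that it offers.
- The arm moves only by the tool move_arm, never from a script. Its argument "increments" is one flat list of numbers, 4 for each row, row after row: the shift along the world's x, y, z in mm, then the turn about the world's z in degrees. In form: [dx, dy, dz, turn, dx, dy, dz, turn, ...]. A call has 1 to 20 rows; each row shifts and turns the commanded pose from where the row before left it; what a row does not reach is not made up. A row lasts 1/12 s, in which the tool goes at most 41.7 mm and 7.16 degrees, less where a joint would pass 70% of its speed; a pose out of reach is approached as far as the arm can. A call is refused whole if a number of a shift passes 41.7 or a number of a turn 7.16, either way. A call with a gripper value outside its range is refused whole. "jaw" is the opening, from 0 (shut) to 1 (fully open), set as the call begins (left out, the last holds). The fingers move at their own pace and stop on an object; the grip force is fixed at half the most. Time passes only in rows, so rows that do not move let the fingers close. It gives the time, the measured TCP pose, the force, the opening and the grip force at its end, in the units of the state.
- env.get_obs(): the state, without advancing time (a new reading comes with each control period).
- env.get_image(name): name is "side" or "top" or "wrist"; returns a dict with "color" (420x560x3 uint8, red, green, blue), "range_z" (420x560 float32, m along the optical axis (not along the pixel's ray), 0 where there is no reading), "fx", "fy", "cx", "cy" (pixels), "dist_coeffs" ([k1, k2, p1, p2, k3] as OpenCV has them; the pictures are not rectified), "eye" and "orientation" of the camera in the world. Camera axes: x right, y up, looking along -z (the intrinsics and any distortion apply to the point x, -y, -z); pixel columns grow to the right and rows downward; lengths in m; the calibration is good to about 2 mm. A picture is of the moment at which its call begins.
- env.finish_job(): hands the job in; it is judged then, once.
Trained networks look in the newest picture that a camera, given by its name, has taken for a name from the list of things; names that differ only in an ending like _2 or _b are one class to them, and where a whole thing is asked for, a point or a joint stands for the part that bears it (a point fixed in the world has none). Each returns a list of dicts, best first, with "confidence" (0 to 1); they miss things now and then, are a little off and sometimes report something else, mostly with a low value. They report only what shows in the picture. A call takes as long as a camera call.
- env.outline_of(target, camera): "region" (420x560 bool, what is visible of it) and "extent" ([left, top, right, bottom] in pixels, round what is visible of it).
The state is a dict: "clock": time; "joints": joint angles; "joint_velocities": joint speeds; "tau": joint torques, N m; "tool_pos": TCP position; "orientation": TCP orientation; "wrist_force": force on the tool from outside, world axes, zero at the start; "moment": the same for the moment, N m; "width": finger opening in m; "grip_force": force on a finger pad.
Only numpy, scipy, OpenCV 4.12 (cv2) and the standard library are available. Lean on these libraries where they do the work, as an engineer would, in place of code of your own. Each camera call takes 0.05 s, during which the arm holds its last target. There are 200 camera calls.

### The job

Get the vial shaker ready to run. First push the orange stroke selector under the overhanging deck along its track until its foot meets the brass screw of the dark stop block, and hold it pressed there for half a second with a firm push of about 12 N, never over 30 N. Then press the lid fully shut, and last turn the black turnbutton all the way round over the lid's edge; leave everything set and do not disturb the crucible, vial and beaker beside the shaker.

Things in the scene. Friction and masses are not known exactly. Their poses are not given: they have to be found in the camera images.
- shaker: Benchtop vial shaker, white and blue, fixed; 235 (x) x 250 (y) mm. Origin: on the worktop under its centre (base x -120 to +115 mm). -x is its front, towards the robot; +y its left seen from the robot. A front ledge (top at z = 20, x -120 to -42) carries the selector; behind it stands a blue wall (face at x = -43). The white deck (z 144 to 156) overhangs the ledge as far as x = -110.
- selector: Stroke selector: steel foot (30 mm in x, 70 in y, 8 tall) sliding on the ledge along the shaker's y, with an upright orange grip, 22 mm in x, 18 in y, top 48 mm above the foot's underside. Origin: underside of the foot below the grip (21 mm above the worktop, shaker x = -90); axes as the shaker's. Starts 45 to 65 mm on the -y side; push it to +y. Friction 3 N; stays where left.
- selector_grip (a point): Centre of the orange grip, 37 mm above the foot's underside (11 mm below the grip's top): a good point to pinch, the fingers closing along the shaker's y.
- selector_nose (a point): Middle of the front end face of the selector's foot, 45 mm on the +y side of the grip's centre; this face meets the brass screw.
- stop_block: Dark steel end stop, fixed on the ledge in the selector's path, placed differently each time; 36 mm in x, 18 in y, 9 tall. Origin: underside, middle of its -y face. A 7 mm brass screw sticks out of that face by 3 to 15 mm (set differently each time, not measured): the foot meets its tip. Hold the foot on it with about 9 N (5 to 15): a push of 12 N, friction takes 3.
- stop_face (a point): Middle of the stop block's -y face, from which the brass screw sticks out 3 to 15 mm. Axes parallel to the shaker's: +y is the direction in which the selector is pushed.
- lid (a joint): Lid angle: 0 = shut, grows as it opens; starts at 0.35 to 0.6. Clear lid, blue frame, 157 (front to back) x 222 x 14 mm. Hinge along y at the shaker's rear, x = +104, z = 157 in the shaker frame. Shut, its top is at z = 171, its front edge at x = -53. Stiff hinge: it stays at any angle; 1 to 3 N near the front edge pushes it down.
- lid_edge (a point): Top of the blue frame at the middle of the lid's front edge, 9 mm behind the edge.
- turnbutton (a joint): Angle of the turnbutton: 0 = its tail points to the shaker's +y, along the deck's front; 1.571 = end stop, tail points to the shaker's +x, over the lid's front edge (secured). It turns clockwise seen from above; starts at 0 to 0.3. Light friction (0.05 N m); stays where left.
- turnbutton_pivot (a point): Top of the turnbutton on its vertical turning axis, at x = -78, y = 0, z = 193 in the shaker frame. The turnbutton is a black bar 12 mm wide and 16 mm tall (z 177 to 193, which is 6 mm above the shut lid), on a steel post; a 20 mm disc surrounds the axis.
- turnbutton_tip (a point): Top of the tip of the turnbutton's tail, 42 mm from the axis.
- white_crucible: Bystander: small white crucible, 52 mm wide, 39 mm tall, loose on the worktop at the shaker's +y side. Origin: centre of its underside.
- black_cap_vial: Bystander: small vial with a black cap, 21 mm wide, 52 mm tall, loose at the shaker's -y side. Origin: centre of its underside.
- small_beaker: Bystander: beaker 56 mm wide, 72 mm tall, loose at the shaker's -y side, behind the vial. Origin: centre of its underside.
- deck_edge (a point): Middle of the lower front edge of the overhanging deck, 144 mm above the worktop. It hangs over the selector, so a gripper pointing straight down cannot get at the grip: come from the front, fingers pointing forward and down, tool tilted about 35 to 50 degrees from vertical.

How it is judged:
By the outcome, as a careful person would: the job done as asked, in the order asked, and still so for the second after the job is handed in, with the robot touching nothing.
It also fails if it takes over 72 s, if anything falls off the work surface, if the arm or the gripper's body presses on something with over 40 N, if the wrist force passes 120 N, or if a joint passes its speed limit or range.

## Working session

There is one attempt and no reset: what is moved stays moved. The work goes in short steps, Python scripts to look and compute and a tool call to move; the robot and the scene stay as the last step left them, time stands still between calls to the robot, and variables do not carry over. Pictures are saved under pics/ and viewed, at most 10 in all, crops included, and the job is handed in when it is done.

Besides the shell and the picture viewer there is one more tool, called after ">>>" as name(argument=value, ...) on one line, values as JSON. move_arm: Moves the arm, as the interface text tells. Its arguments: {"type":"object","properties":{"increments":{"type":"array"},"jaw":{"type":"number"}},"required":["increments"]}

```bash
mkdir -p pics
cat > h.py <<'E'
import numpy as np, cv2
from scipy.spatial.transform import Rotation as R
from station import env
def Rm(o):
    o=np.array(o,float)
    return o if o.shape==(3,3) else R.from_rotvec(o).as_matrix()
def K(im): return np.array([[im['fx'],0,im['cx']],[0,im['fy'],im['cy']],[0,0,1.]])
def world(im,uv,z=None):
    """uv Nx2 -> world via range (z given as depth array or looked up)"""
    uv=np.atleast_2d(np.array(uv,float))
    n=cv2.undistortPoints(uv[:,None],K(im),np.array(im['dist_coeffs'],float))[:,0]
    if z is None: z=im['range_z'][uv[:,1].round().astype(int),uv[:,0].round().astype(int)]
    c=np.c_[n[:,0]*z,-n[:,1]*z,-z]
    return c@Rm(im['orientation']).T+np.array(im['eye'])
def pix(im,P):
    c=(np.atleast_2d(P)-np.array(im['eye']))@Rm(im['orientation'])
    q=c*[1,-1,-1]
    return cv2.projectPoints(q,np.zeros(3),np.zeros(3),K(im),np.array(im['dist_coeffs'],float))[0][:,0]
def cloud(im):
    v,u=np.mgrid[:420,:560]; uv=np.c_[u.ravel(),v.ravel()]
    return world(im,uv).reshape(420,560,3)
def save(im,n): cv2.imwrite('pics/'+n,im['color'][:,:,::-1])
E
python3 - <<'E'
from h import *
o=env.get_obs(); print({k:np.round(v,3) for k,v in o.items()})
ims={n:env.get_image(n) for n in('side','top','wrist')}
for n,i in ims.items(): print(n,np.round(i['eye'],3),np.round(i['orientation'],3).tolist(),i['fx'])
cv2.imwrite('pics/a.png',cv2.resize(np.vstack([ims['side']['color'],ims['top']['color']])[:,:,::-1],None,fx=.71,fy=.71))
for n in('side','top'):
    im=ims[n]
    for t in['shaker','selector','selector_grip','selector_nose','stop_block','stop_face','lid','lid_edge','turnbutton','turnbutton_tip','turnbutton_pivot','white_crucible','black_cap_vial','small_beaker','deck_edge']:
        r=env.outline_of(t,n)
        for d in r[:1]:
            m=d['region']&(im['range_z']>0)
            P=world(im,np.argwhere(m)[:,::-1]) if m.any() else np.zeros((1,3))
            print(n,t,round(d['confidence'],2),d['extent'],m.sum(),np.round(np.median(P,0),3),np.round(np.percentile(P,2,0),3),np.round(np.percentile(P,98,0),3))
E
```

```text
{'clock': np.float64(0.0), 'joints': array([ 1.214,  0.327, -0.194,  1.052,  0.   ,  1.437]), 'joint_velocities': array([ 0.001, -0.001, -0.001,  0.001, -0.   , -0.   ]), 'tau': array([-0.0000e+00, -4.4340e+01,  2.6244e+01,  1.5000e-02, -0.0000e+00,
       -0.0000e+00]), 'tool_pos': array([0.121, 0.536, 0.249]), 'orientation': array([-3.490e-01, -3.122e+00,  3.000e-03]), 'wrist_force': array([ 0.08 , -0.713,  0.462]), 'moment': array([0.016, 0.005, 0.03 ]), 'grip_force': np.float64(0.0), 'width': np.float64(0.086)}
side [-0.069 -0.512  0.555] [1.01, -0.541, -0.911] 494.3395270863909
top [ 0.323 -0.145  0.998] [0.319, -0.218, -1.232] 395.7527450079531
wrist [0.053 0.552 0.372] [-0.236, -0.186, 1.34] 327.32366013554287
side shaker 0.67 [212.4, 162.5, 395.5, 339.5] 20496 [ 0.57  -0.165  0.114] [ 0.494 -0.264  0.015] [ 0.717 -0.027  0.236]
side selector 0.73 [284.4, 278.3, 323.7, 313.5] 807 [ 0.516 -0.194  0.03 ] [ 0.508 -0.218  0.021] [ 0.543 -0.15   0.07 ]
side selector_grip 0.62 [278.5, 280.2, 320.2, 314.1] 722 [ 0.516 -0.194  0.03 ] [ 0.508 -0.217  0.023] [ 0.537 -0.152  0.07 ]
side 
[... 2612 characters left out ...]
.5, 264.8] 136 [ 0.534 -0.132  0.192] [ 0.524 -0.151  0.186] [ 0.542 -0.107  0.195]
top turnbutton_pivot 0.76 [292.8, 250.9, 319.2, 270.4] 165 [ 0.535 -0.132  0.192] [ 0.524 -0.152  0.18 ] [ 0.544 -0.107  0.195]
top white_crucible 0.79 [237.6, 225.7, 256.2, 244.9] 297 [0.589 0.039 0.021] [0.562 0.014 0.003] [0.607 0.057 0.04 ]
top black_cap_vial 0.51 [375.3, 301.1, 386.4, 311.3] 91 [ 0.523 -0.329  0.038] [ 0.516 -0.338 -0.002] [ 0.546 -0.322  0.053]
top small_beaker 0.57 [378.4, 248.7, 407.5, 277.7] 559 [ 0.64  -0.333  0.034] [ 0.606 -0.355 -0.001] [ 0.658 -0.304  0.072]
top deck_edge 0.75 [251.9, 176.7, 383.1, 310.7] 12252 [ 0.583 -0.145  0.157] [ 0.495 -0.261  0.017] [ 0.712 -0.025  0.238]
```

View pics/a.png

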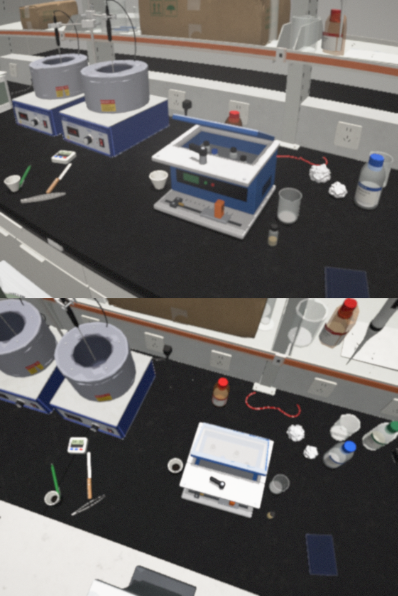

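Run:
```python
from h import *
side=env.get_image('side'); top=env.get_image('top')
np.savez('first.npz',c=cloud(side).astype(np.float32),t=cloud(top).astype(np.float32))
cs=cloud(side); ct=cloud(top)
for n,c in(('s',cs),('t',ct)):
    P=c.reshape(-1,3)
    b=P[(P[:,2]>.15)&(P[:,2]<.162)&(P[:,0]>.45)&(P[:,0]<.75)&(P[:,1]>-.3)&(P[:,1]<0.02)]
    r=cv2.minAreaRect(b[:,:2].astype(np.float32)); print(n,'deck',r,np.median(b[:,2]), np.percentile(b,[.5,99.5],0).round(4).tolist())
    # front edge line: min x per y bin
    for nm,lo,hi in(('deck',.15,.162),('ledge',.015,.024)):
        b=P[(P[:,2]>lo)&(P[:,2]<hi)&(P[:,0]>.45)&(P[:,0]<.75)&(P[:,1]>-.3)&(P[:,1]<0.02)]
        ys=np.arange(-.25,-.03,.02); xs=[np.percentile(b[abs(b[:,1]-y)<.01,0],1) if (abs(b[:,1]-y)<.01).sum()>5 else np.nan for y in ys]
        print(n,nm,np.round(xs,4), np.median(b[:,2]))
        k=~np.isnan(xs); print(np.polyfit(ys[k],np.array(xs)[k],1))
    b=P[(P[:,2]>.06)&(P[:,2]<.30)&(P[:,0]<.47)&(abs(P[:,1])<.7)&(P[:,0]>-.1)]
    print('obst',len(b),np.percentile(b,[0,50,100],0).round(2).tolist() if len(b) else '')
im=side; x0,y0,x1,y1=195,150,415,330
cv2.imwrite('pics/b.png',cv2.resize(im['color'][y0:y1,x0:x1,::-1],None,fx=3.5,fy=3.3,interpolation=cv2.INTER_CUBIC))
```

```text
s deck ((0.6120867133140564, -0.1407841593027115), (0.22478044033050537, 0.2515498101711273), 2.705118179321289) 0.15562854600404624 [[0.4978, -0.2676, 0.1502], [0.7217, -0.0169, 0.161]]
s deck [0.5065 0.5056 0.5045 0.5031 0.5026 0.5007 0.5011 0.4998 0.4992 0.4973
 0.4969] 0.15562854600404624
[-0.04791975  0.49439267]
s ledge [0.4965 0.4958 0.4951 0.4937 0.4927 0.492  0.4917 0.4902 0.4893 0.4885
 0.4873] 0.02023619528489612
[-0.04565385  0.48522668]
obst 94 [[0.05, -0.05, 0.07], [0.06, -0.03, 0.1], [0.07, -0.01, 0.11]]
t deck ((0.6122914552688599, -0.14107266068458557), (0.22485072910785675, 0.25003713369369507), 2.5292210578918457) 0.15501464196877146 [[0.4973, -0.2674, 0.1505], [0.7195, -0.0151, 0.1588]]
t deck [0.5056 0.505  0.5036 0.5029 0.5025 0.5007 0.4999 0.4991 0.4986 0.4973
 0.4964] 0.15501464196877146
[-0.04623456  0.49413143]
t ledge [0.4961 0.4949 0.4936 0.4925 0.4919 0.4904 0.4901 0.4893 0.4881 0.4871
 0.4866] 0.01902996744024743
[-0.04706216  0.48390826]
obst 0
```

View pics/b.png

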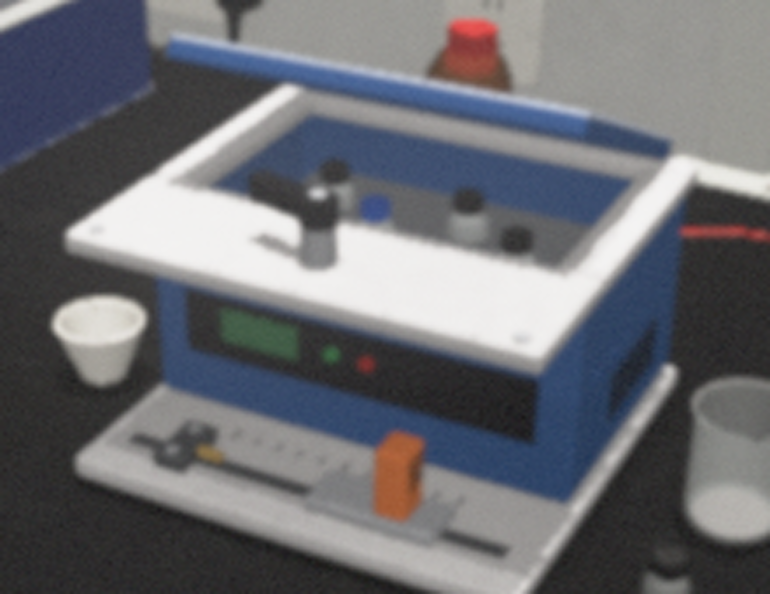

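>>> move_arm(increments=[36,-24,0,-3.7,36,-24,0,-3.7,36,-24,0,-3.7,36,-24,0,-3.7,36,-24,0,-3.7,6,-41,0,-3.7,6,-41,0,-3.7,6,-41,0,-3.7,6,-41,0,-3.7,6,-41,0,-3.7,6,-41,0,-3.7,6,-41,0,-3.7,6,-41,0,-3.7,6,-41,0,-3.7,6,-41,0,-3.7,6,-41,0,-3.7,6,-41,0,-3.7,6,-41,0,-3.7,6,-41,0,-3.7,0,0,0,-3.7], jaw=1)

```text
clock: 3.42
tool_pos: [0.3805, -0.1602, 0.2509]
orientation: [2.167, 2.267, -0.002]
wrist_force: [1.3, -0.3, -0.2]
width: 0.0853
grip_force: 0.0
```

```bash
cat >> h.py <<'E'
YAW=0.0465; O=np.array([0.6100,-0.1411,0.])
S=R.from_euler('z',YAW).as_matrix()
def toS(P): return (np.asarray(P)-O)@S
def toW(p): return np.asarray(p)@S.T+O
E
python3 - <<'E'
from h import *
d=np.load('first.npz')
# selector/stop from saved clouds
for k in 'ct':
    P=toS(d[k].reshape(-1,3).astype(float))
    for nm,m in(('grip',(P[:,2]>.035)&(P[:,2]<.075)&(P[:,0]>-.115)&(P[:,0]<-.07)),('lowthings',(P[:,2]>.0265)&(P[:,2]<.034)&(P[:,0]>-.115)&(P[:,0]<-.065))):
        m&=abs(P[:,1])<.12; q=P[m]; print(k,nm,m.sum()); 
        if nm=='grip': print(np.percentile(q,[2,50,98],0).round(4).tolist())
        else: print(np.histogram(q[:,1],np.arange(-.12,.12,.005))[0].tolist(), np.percentile(q[:,0],[2,98]).round(4))
o=env.get_obs(); T=Rm(o['orientation']); p=np.array(o['tool_pos']); print(p.round(4),T.round(3).tolist(),o['joints'].round(3))
for n in('side','top'):
    im=env.get_image(n); save(im,'g_%s.png'%n); c=cloud(im).reshape(-1,3)
    q=(c-p)@T; m=(abs(q[:,0])<.12)&(abs(q[:,1])<.12)&(q[:,2]>-.25)&(q[:,2]<.04)&(c[:,2]>.2); q=q[m]
    for z in np.arange(-.2,.03,.01):
        s=q[abs(q[:,2]-z)<.005]
        if len(s)>3: print(n,round(z,3),len(s),np.percentile(s[:,:2],[1,99],0).round(3).tolist())
E
python3 -c "
import cv2;a=cv2.imread('pics/g_side.png');cv2.imwrite('pics/g2.png',cv2.resize(a[60:340,140:440],None,fx=2.1,fy=2.1))"
```

```text
c grip 286
[[-0.1001, -0.0574, 0.0359], [-0.0961, -0.0512, 0.0578], [-0.0795, -0.0404, 0.0708]]
c lowthings 557
[0, 0, 0, 0, 0, 0, 0, 0, 0, 26, 33, 32, 42, 17, 16, 11, 16, 22, 35, 32, 31, 32, 36, 6, 0, 0, 0, 0, 0, 0, 0, 0, 0, 0, 5, 7, 13, 46, 40, 34, 25, 0, 0, 0, 0, 0, 0] [-0.1051 -0.0721]
t grip 45
[[-0.1011, -0.0577, 0.0382], [-0.0987, -0.048, 0.0648], [-0.0933, -0.0398, 0.0686]]
t lowthings 217
[0, 0, 0, 0, 0, 0, 0, 0, 0, 10, 13, 10, 6, 3, 5, 6, 13, 13, 13, 16, 15, 15, 13, 2, 0, 0, 0, 0, 0, 0, 0, 0, 0, 0, 2, 2, 2, 19, 19, 12, 8, 0, 0, 0, 0, 0, 0] [-0.1058 -0.0857]
[ 0.3805 -0.1602  0.2509] [[-0.045, 0.999, 0.003], [0.999, 0.045, -0.005], [-0.005, 0.003, -1.0]] [-0.576  0.067 -0.52   0.979 -0.002  0.95 ]
side -0.2 537 [[-0.037, -0.037], [0.023, 0.014]]
side -0.19 565 [[-0.037, -0.038], [0.024, 0.014]]
side -0.18 542 [[-0.035, -0.036], [0.023, 0.015]]
side -0.17 485 [[-0.035, -0.036], [0.024, 0.013]]
side -0.16 458 [[-0.033, -0.033], [0.02, 0.014]]
side -0.15 682 [[-0.038, -0.039], [0.03, 0.021]]
side -0.14 540 [[-0.038, -0.039], [0.022, 0.012]]
side -0.13 526 [[-0.038, -0.039], [0.024, 0.015]]
side -0.12 525 [[-0.038, -0.039], [0.026, 0.013]]
side -0.11 329 [[-0.037, -0.039], [0.02, 0.008]]
side -0.1 395 [[-0.013, -0.068], [0.011, 0.063]]
side -0.09 703 [[-0.019, -0.07], [0.012, 0.065]]
side -0.08 632 [[-0.02, -0.071], [0.012, 0.067]]
side -0.07 581 [[-0.019, -0.073], [0.012, 0.068]]
side -0.06 577 [[-0.018, -0.074], [0.012, 0.07]]
side -0.05 479 [[-0.017, -0.075], [0.012, 0.072]]
side -0.04 275 [[-0.014, -0.075], [0.01, 0.069]]
side -0.03 212 [[-0.012, -0.059], [0.011, 0.052]]
side -0.02 249 [[-0.012, -0.057], [0.01, 0.048]]
side -0.01 232 [[-0.012, -0.058], [0.01, 0.048]]
side 0.0 185 [[-0.012, -0.056], [0.011, 0.047]]
side 0.01 14 [[-0.009, -0.048], [0.007, 0.044]]
```

View pics/g2.png

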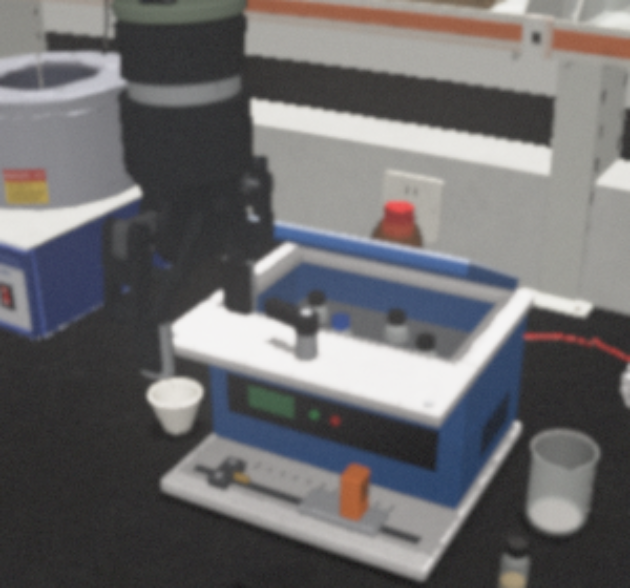

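>>> move_arm(increments=[7.5,-24.5,0,0,7.5,-24.5,0,0,7.5,-24.5,0,0,7,-24.5,0,0,0,0,-25,0,0,0,-25,0,0,0,-25,0,0,0,-25,0,0,0,-25,0,0,0,-25,0,0,0,-25,0,0,0,-25,0,0,0,-8,0,0,0,0,0])

```text
clock: 4.68
tool_pos: [0.4071, -0.2487, 0.0407]
orientation: [-2.151, -2.283, 0.0]
wrist_force: [-0.6, 0.2, 0.5]
width: 0.0852
grip_force: 0.0
```

Run:
```python
from h import *
o=env.get_obs(); T=Rm(o['orientation']); p=np.array(o['tool_pos']); print(p.round(4),toS(p).round(4),np.degrees(np.arctan2(T[1,1],T[0,1])),o['joints'].round(3),o['wrist_force'].round(2))
for n in('side','top'):
    im=env.get_image(n); c=cloud(im).reshape(-1,3); q=(c-p)@T
    m=(abs(q[:,0])<.06)&(abs(q[:,1])<.08)&(q[:,2]>-.17)&(q[:,2]<.03)&(c[:,2]>.006)&(toS(c)[:,0]<-.122); q=q[m]
    for z in np.arange(-.168,.03,.004):
        s=q[abs(q[:,2]-z)<.002]
        if len(s)>3: print(n,round(z,3),len(s),np.percentile(s[:,:2],[1,99],0).round(3).tolist())
    save(im,'h_%s.png'%n)
a=cv2.imread('pics/h_side.png');cv2.imwrite('pics/h2.png',cv2.resize(a[150:360,200:440],None,fx=3.2,fy=2.8,interpolation=cv2.INTER_CUBIC))
```

```text
[ 0.4071 -0.2487  0.0407] [-0.2077 -0.098   0.0407] 3.4071670733892807 [-0.703  0.458 -0.632  0.486  0.     0.808] [-0.59  0.23  0.5 ]
side -0.168 128 [[-0.034, -0.035], [0.03, 0.01]]
side -0.164 40 [[-0.031, -0.031], [0.023, -0.007]]
side -0.16 120 [[-0.031, -0.031], [0.022, 0.002]]
side -0.156 350 [[-0.036, -0.037], [0.034, 0.02]]
side -0.152 157 [[-0.037, -0.038], [0.026, 0.009]]
side -0.148 148 [[-0.036, -0.038], [0.028, 0.007]]
side -0.144 139 [[-0.037, -0.038], [0.027, 0.005]]
side -0.14 138 [[-0.037, -0.038], [0.027, 0.012]]
side -0.136 141 [[-0.037, -0.038], [0.028, 0.004]]
side -0.132 134 [[-0.037, -0.038], [0.027, 0.005]]
side -0.128 138 [[-0.037, -0.038], [0.028, 0.007]]
side -0.124 132 [[-0.037, -0.038], [0.028, 0.005]]
side -0.12 137 [[-0.037, -0.038], [0.028, 0.003]]
side -0.116 135 [[-0.037, -0.038], [0.025, 0.009]]
side -0.112 101 [[-0.036, -0.038], [0.026, -0.005]]
side -0.108 44 [[-0.023, -0.038], [0.012, -0.026]]
side -0.104 36 [[-0.011, -0.039], [0.009, -0.029]]
side -0.1 111 [[-0.012, -0.067], [0.011, -0.024]]
side -0.096 182 [[-0.013, -0.068], [0.011, -0.021]]
s
[... 537 characters left out ...]
[0.012, 0.071]]
side -0.048 132 [[-0.013, -0.075], [0.011, 0.072]]
side -0.044 70 [[-0.013, -0.075], [0.011, 0.071]]
side -0.04 33 [[-0.013, -0.064], [-0.0, 0.067]]
side -0.036 20 [[-0.012, -0.055], [0.0, 0.065]]
side -0.032 34 [[-0.011, -0.054], [0.002, 0.05]]
side -0.028 34 [[-0.011, -0.056], [0.004, 0.047]]
side -0.024 48 [[-0.011, -0.057], [0.005, 0.047]]
side -0.02 57 [[-0.011, -0.057], [0.007, 0.048]]
side -0.016 56 [[-0.011, -0.057], [0.01, 0.046]]
side -0.012 60 [[-0.011, -0.057], [0.01, 0.048]]
side -0.008 65 [[-0.011, -0.057], [0.01, 0.049]]
side -0.004 56 [[-0.011, -0.056], [0.009, 0.047]]
side 0.0 42 [[-0.011, -0.054], [0.011, 0.048]]
side 0.004 28 [[-0.01, -0.05], [0.01, 0.049]]
```

View pics/h2.png

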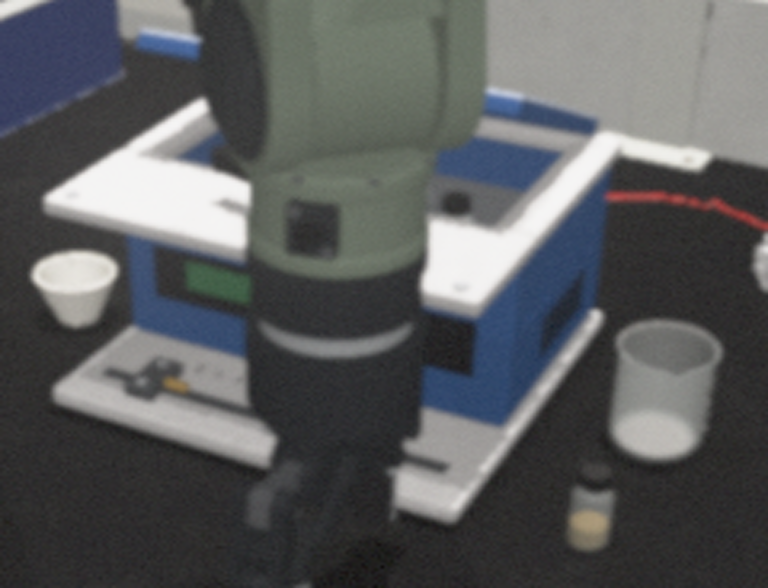

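>>> move_arm(increments=[0,0,-2.7,-0.7,10,2.5,0,0,12,2.5,0,0,12,2.5,0,0,11,2.5,0,0,8,2.5,0,0,0,0,0,0,0,0,0,0])

```text
clock: 5.45
tool_pos: [0.4618, -0.2382, 0.0394]
orientation: [-2.17, -2.271, 0.0]
wrist_force: [0.4, 0.9, -0.5]
width: 0.0855
grip_force: 0.0
```

```bash
cat > st.py <<'E'
from h import *
def st():
    o=env.get_obs(); T=Rm(o['orientation']); p=np.array(o['tool_pos'])
    print(round(float(o['clock']),2),p.round(4),'S',toS(p).round(4),'yaw',round(np.degrees(np.arctan2(T[1,1],T[0,1])),2),'tilt',T[:,2].round(3),'F_S',(np.array(o['wrist_force'])@S).round(2),'M',np.round(o['moment'],2))
if __name__=='__main__': st()
E
python3 st.py
```

```text
5.45 [ 0.4618 -0.2382  0.0394] S [-0.1526 -0.0902  0.0394] yaw 2.6 tilt [-0. -0. -1.] F_S [ 0.45  0.85 -0.47] M [-0.04  0.02  0.01]
```

>>> move_arm(increments=[2,0,-1,0,-0.2,4,0,0,-0.2,4,0,0,-0.2,4,0,0,-0.2,4,0,0,-0.2,4,0,0,-0.2,4,0,0,-0.2,4,0,0,-0.2,4,0,0,0,0,0,0])

```text
clock: 6.28
tool_pos: [0.4617, -0.2063, 0.0387]
orientation: [2.171, 2.27, -0.001]
wrist_force: [-1.3, -1.5, 0.1]
width: 0.0852
grip_force: 0.5
```

Run:
```python
from st import *
st()
im=env.get_image('side'); c=toS(cloud(im).reshape(-1,3))
# nose / screw: top of foot between
m=(c[:,2]>.0265)&(c[:,2]<.036)&(c[:,0]>-.108)&(c[:,0]<-.07)&(abs(c[:,1])<.12); print(np.histogram(c[m][:,1],np.arange(-.06,.1,.004))[0].tolist())
m&=(abs(c[:,0]+.09)<.006); print('centre',np.histogram(c[m][:,1],np.arange(-.06,.1,.004))[0].tolist())
col=im['color'].reshape(-1,3).astype(int); b=(col[:,0]-col[:,2]>40)&(c[:,2]>.015)&(c[:,2]<.035)&(c[:,0]<-.07)&(c[:,0]>-.11)&(c[:,1]>0.02)
print('brass',b.sum(),np.percentile(c[b],[5,50,95],0).round(4).tolist() if b.any() else '')
save(im,'i.png'); a=cv2.imread('pics/i.png');cv2.imwrite('pics/i2.png',cv2.resize(a[220:340,200:340],None,fx=5,fy=5,interpolation=cv2.INTER_CUBIC))
```

```text
6.28 [ 0.4617 -0.2063  0.0387] S [-0.1511 -0.0583  0.0387] yaw 2.55 tilt [-0.    -0.001 -1.   ] F_S [-1.38 -1.44  0.15] M [-0.27  0.1  -0.08]
[7, 3, 3, 2, 10, 11, 0, 0, 2, 7, 6, 6, 2, 0, 0, 0, 0, 0, 0, 0, 0, 0, 0, 0, 0, 0, 0, 0, 7, 5, 7, 33, 32, 27, 28, 22, 1, 0, 0]
centre [0, 0, 0, 0, 0, 0, 0, 0, 0, 0, 1, 0, 0, 0, 0, 0, 0, 0, 0, 0, 0, 0, 0, 0, 0, 0, 0, 0, 6, 5, 7, 11, 10, 7, 10, 6, 1, 0, 0]
brass 22 [[-0.092, 0.0529, 0.0251], [-0.0896, 0.0595, 0.0279], [-0.0857, 0.0642, 0.0299]]
```

View pics/i2.png

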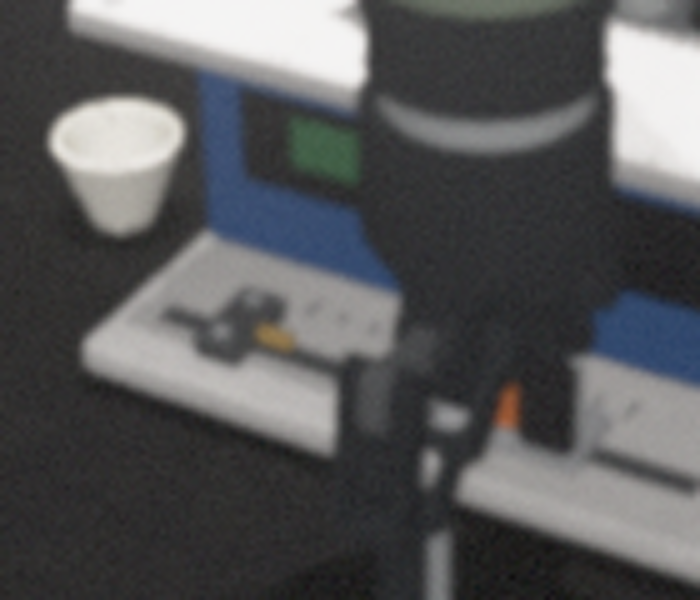

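>>> move_arm(increments=[-0.2,4,0,0,-0.2,4,0,0,-0.2,4,0,0,-0.2,4,0,0,-0.2,4,0,0,-0.2,4,0,0,-0.2,4,0,0,-0.2,4,0,0,-0.2,4,0,0,-0.1,2,0,0,0,1,0,0,0,0,0,0])

```text
clock: 7.33
tool_pos: [0.4599, -0.1671, 0.0386]
orientation: [-2.171, -2.27, -0.001]
wrist_force: [0.5, -1.3, -0.3]
width: 0.0855
grip_force: 0.7
```

```bash
python3 st.py
```

```text
7.33 [ 0.4599 -0.1671  0.0386] S [-0.1511 -0.019   0.0386] yaw 2.57 tilt [ 0.     0.001 -1.   ] F_S [ 0.47 -1.34 -0.35] M [-0.31 -0.15 -0.08]
```

>>> move_arm(increments=[0,1,0,0,0,1,0,0,0,1,0,0,0,0.5,0,0,0,0,0,0])

```text
clock: 7.75
tool_pos: [0.4598, -0.1641, 0.0386]
orientation: [-2.172, -2.27, -0.0]
wrist_force: [0.4, -2.6, 1.6]
width: 0.0856
grip_force: 1.4
```

>>> move_arm(increments=[0,0.5,0,0,0,0.5,0,0])

```text
clock: 7.92
tool_pos: [0.4598, -0.1632, 0.0386]
orientation: [2.172, 2.27, -0.0]
wrist_force: [-0.5, -3.2, 2.3]
width: 0.0851
grip_force: 1.5
```

>>> move_arm(increments=[0,0.5,0,0,0,0,0,0])

```text
clock: 8.08
tool_pos: [0.4598, -0.1626, 0.0386]
orientation: [-2.172, -2.27, 0.0]
wrist_force: [-0.5, -3.4, 1.6]
width: 0.0852
grip_force: 1.4
```

>>> move_arm(increments=[0,0.5,0,0,0,0,0,0])

```text
clock: 8.25
tool_pos: [0.4598, -0.162, 0.0386]
orientation: [-2.172, -2.27, 0.0]
wrist_force: [-0.3, -3.4, 2.6]
width: 0.0855
grip_force: 1.4
```

>>> move_arm(increments=[0,0.5,0,0,0,0,0,0])

```text
clock: 8.42
tool_pos: [0.4598, -0.1616, 0.0386]
orientation: [-2.172, -2.27, 0.0]
wrist_force: [-1.0, -2.1, 1.7]
width: 0.0854
grip_force: 1.4
```

>>> move_arm(increments=[0,0.5,0,0,0,0,0,0])

```text
clock: 8.58
tool_pos: [0.4598, -0.161, 0.0385]
orientation: [-2.172, -2.27, 0.0]
wrist_force: [-0.9, -3.1, 1.9]
width: 0.0856
grip_force: 1.4
```

>>> move_arm(increments=[0,0.5,0,0,0,0,0,0])

```text
clock: 8.75
tool_pos: [0.4598, -0.1605, 0.0385]
orientation: [-2.172, -2.27, 0.0]
wrist_force: [-0.3, -3.1, 1.6]
width: 0.0855
grip_force: 1.4
```

>>> move_arm(increments=[0,0.5,0,0,0,0,0,0])

```text
clock: 8.92
tool_pos: [0.4598, -0.16, 0.0385]
orientation: [-2.172, -2.27, 0.0]
wrist_force: [-0.3, -3.1, 1.4]
width: 0.0856
grip_force: 1.4
```

>>> move_arm(increments=[0,0.5,0,0,0,0,0,0])

```text
clock: 9.08
tool_pos: [0.4597, -0.1595, 0.0385]
orientation: [-2.172, -2.27, 0.0]
wrist_force: [-1.7, -2.8, 1.3]
width: 0.0857
grip_force: 1.4
```

>>> move_arm(increments=[0,0.5,0,0,0,0,0,0])

```text
clock: 9.25
tool_pos: [0.4597, -0.159, 0.0385]
orientation: [-2.172, -2.27, 0.0]
wrist_force: [-1.0, -2.9, 1.0]
width: 0.0853
grip_force: 1.4
```

>>> move_arm(increments=[0,0.5,0,0,0,0,0,0])

```text
clock: 9.42
tool_pos: [0.4597, -0.1585, 0.0385]
orientation: [-2.172, -2.27, 0.0]
wrist_force: [-1.3, -3.4, 1.2]
width: 0.0853
grip_force: 1.4
```

>>> move_arm(increments=[0,0.5,0,0,0,0,0,0])

```text
clock: 9.58
tool_pos: [0.4597, -0.158, 0.0385]
orientation: [-2.172, -2.27, 0.0]
wrist_force: [-1.2, -2.8, 1.2]
width: 0.0852
grip_force: 1.4
```

>>> move_arm(increments=[0,0.5,0,0,0,0,0,0])

```text
clock: 9.75
tool_pos: [0.4597, -0.1575, 0.0385]
orientation: [-2.172, -2.27, 0.0]
wrist_force: [-1.9, -3.5, 1.5]
width: 0.0852
grip_force: 1.4
```

>>> move_arm(increments=[0,0.5,0,0,0,0,0,0])

```text
clock: 9.92
tool_pos: [0.4597, -0.157, 0.0385]
orientation: [-2.171, -2.27, 0.0]
wrist_force: [-1.4, -3.1, -0.2]
width: 0.085
grip_force: 1.4
```

Run:
```python
from st import *
st()
im=env.get_image('side'); c=toS(cloud(im).reshape(-1,3))
m=(c[:,2]>.0265)&(c[:,2]<.036)&(c[:,0]>-.108)&(c[:,0]<-.07)&(abs(c[:,1])<.12); print(np.histogram(c[m][:,1],np.arange(-.06,.1,.004))[0].tolist())
save(im,'j.png'); a=cv2.imread('pics/j.png');cv2.imwrite('pics/j2.png',cv2.resize(a[220:340,200:340],None,fx=5,fy=5,interpolation=cv2.INTER_CUBIC))
```

```text
9.92 [ 0.4597 -0.157   0.0385] S [-0.1509 -0.0089  0.0385] yaw 2.54 tilt [-0.  0. -1.] F_S [-1.52 -3.03 -0.19] M [-0.54  0.21 -0.09]
[0, 0, 0, 0, 0, 0, 0, 0, 0, 0, 28, 18, 12, 7, 4, 3, 6, 13, 10, 13, 7, 1, 0, 5, 10, 5, 5, 3, 1, 0, 0, 0, 0, 0, 1, 9, 0, 0, 0]
```

View pics/j2.png

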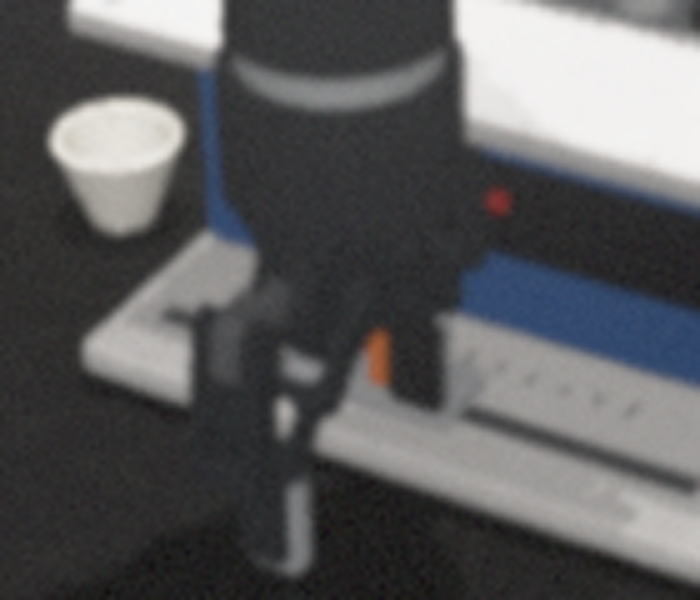

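>>> move_arm(increments=[0,0.5,0,0,0,0,0,0])

```text
clock: 10.13
tool_pos: [0.4597, -0.1565, 0.0385]
orientation: [-2.172, -2.27, 0.0]
wrist_force: [-0.9, -3.3, 0.2]
width: 0.0853
grip_force: 1.4
```

>>> move_arm(increments=[0,0.5,0,0,0,0,0,0])

```text
clock: 10.3
tool_pos: [0.4597, -0.1562, 0.0385]
orientation: [-2.172, -2.27, 0.001]
wrist_force: [-2.2, -3.7, 1.2]
width: 0.0856
grip_force: 1.7
```

>>> move_arm(increments=[0,0.5,0,0,0,0,0,0])

```text
clock: 10.47
tool_pos: [0.4598, -0.1561, 0.0386]
orientation: [2.172, 2.269, -0.002]
wrist_force: [-1.2, -3.9, -0.2]
width: 0.0855
grip_force: 2.5
```

>>> move_arm(increments=[0,0.5,0,0,0,0,0,0])

```text
clock: 10.63
tool_pos: [0.4598, -0.1561, 0.0386]
orientation: [2.172, 2.268, -0.003]
wrist_force: [-2.9, -6.4, 0.7]
width: 0.0856
grip_force: 3.1
```

>>> move_arm(increments=[0,0.5,0,0,0,0,0,0])

```text
clock: 10.8
tool_pos: [0.4597, -0.156, 0.0386]
orientation: [2.172, 2.267, -0.004]
wrist_force: [-2.5, -6.9, -0.9]
width: 0.0853
grip_force: 3.7
```

```bash
python3 st.py
```

```text
10.8 [ 0.4597 -0.156   0.0386] S [-0.1508 -0.0079  0.0386] yaw 2.45 tilt [-0.001 -0.003 -1.   ] F_S [-2.77 -6.77 -0.87] M [-1.44  0.54 -0.4 ]
```

>>> move_arm(increments=[0,0.5,0,0,0,0.5,0,0,0,0,0,0])

```text
clock: 11.05
tool_pos: [0.4598, -0.1559, 0.0387]
orientation: [2.173, 2.265, -0.007]
wrist_force: [-2.5, -9.6, -0.4]
width: 0.0854
grip_force: 5.0
```

>>> move_arm(increments=[0,0.5,0,0,0,0.5,0,0,0,0,0,0])

```text
clock: 11.3
tool_pos: [0.4598, -0.1558, 0.0387]
orientation: [2.173, 2.264, -0.009]
wrist_force: [-3.2, -13.1, -2.0]
width: 0.0853
grip_force: 6.3
```

```bash
python3 st.py
```

```text
11.3 [ 0.4598 -0.1558  0.0387] S [-0.1507 -0.0077  0.0387] yaw 2.35 tilt [-0.001 -0.007 -1.   ] F_S [ -3.82 -12.93  -1.99] M [-2.3   0.72 -0.68]
```

>>> move_arm(increments=[0,0,0,0,0,0,0,0,0,0,0,0,0,0,0,0])

```text
clock: 11.63
tool_pos: [0.4597, -0.1558, 0.0387]
orientation: [2.173, 2.264, -0.009]
wrist_force: [-3.3, -12.7, -1.7]
width: 0.0853
grip_force: 6.3
```

>>> move_arm(increments=[0,0,0,0,0,0,0,0,0,0,0,0,0,0,0,0])

```text
clock: 11.97
tool_pos: [0.4598, -0.1558, 0.0387]
orientation: [2.173, 2.264, -0.009]
wrist_force: [-3.8, -13.0, -3.0]
width: 0.0857
grip_force: 6.3
```

>>> move_arm(increments=[0,0,0,0,0,0,0,0,0,0,0,0,0,0,0,0])

```text
clock: 12.3
tool_pos: [0.4597, -0.1557, 0.0387]
orientation: [2.173, 2.264, -0.009]
wrist_force: [-3.7, -11.9, -2.3]
width: 0.0852
grip_force: 6.3
```

>>> move_arm(increments=[0,-3,0,0,0.2,-4,0,0,0.2,-5,0,0,0.2,-5,0,0,-8,0,0,0,-12,0,0,0,-14,0,0,0,-14,0,0,0,-12,0,0,0,0,0,15,0,0,0,25,0,0,0,30,0,0,0,30,0,0,0,30,0,0,0,30,0,0,0,30,0,0,0,20,0,0,0,0,0], jaw=1)

```text
clock: 13.8
tool_pos: [0.4021, -0.1705, 0.2526]
orientation: [2.167, 2.265, 0.003]
wrist_force: [0.0, -0.4, -0.9]
width: 0.0854
grip_force: 0.0
```

Run:
```python
from st import *
st()
for n in('side','top'):
    im=env.get_image(n); c=toS(cloud(im).reshape(-1,3)); save(im,'k_%s.png'%n)
    m=(c[:,2]>.0265)&(c[:,2]<.036)&(c[:,0]>-.108)&(c[:,0]<-.07)&(abs(c[:,1])<.12); print(n,np.histogram(c[m][:,1],np.arange(-.06,.1,.004))[0].tolist())
    g=(c[:,2]>.036)&(c[:,2]<.072)&(c[:,0]>-.108)&(c[:,0]<-.07)&(abs(c[:,1])<.12); print('grip',g.sum(),np.percentile(c[g],[2,50,98],0).round(4).tolist())
    if n=='top':
        b=(c[:,2]>.183)&(c[:,2]<.2)&(np.hypot(c[:,0]+.078,c[:,1])<.05); q=c[b]; print('tb',b.sum(),np.percentile(q,[2,98],0).round(4).tolist())
        far=q[np.hypot(q[:,0]+.078,q[:,1])>.022]; print('tail angle',np.degrees(np.arctan2(*(far.mean(0)[:2]+[.078,0])))if len(far) else'')
        l=(c[:,2]>.2)&(c[:,0]>-.07)&(c[:,0]<0)&(abs(c[:,1])<.12); print('lid front',np.percentile(c[l],[1,50,99],0).round(4).tolist())
a=cv2.imread('pics/k_side.png');cv2.imwrite('pics/k2.png',cv2.resize(a[150:340,200:400],None,fx=4,fy=3.15,interpolation=cv2.INTER_CUBIC))
```

```text
13.8 [ 0.4021 -0.1705  0.2526] S [-0.2091 -0.0197  0.2526] yaw 2.56 tilt [ 0.006 -0.003 -1.   ] F_S [ 0.01 -0.41 -0.88] M [ 0.01 -0.02 -0.06]
side [0, 0, 0, 0, 0, 0, 0, 0, 0, 0, 17, 26, 28, 24, 36, 12, 16, 13, 10, 10, 16, 18, 23, 24, 25, 25, 23, 22, 9, 6, 6, 41, 27, 31, 25, 24, 0, 0, 0]
grip 286 [[-0.0996, -0.0023, 0.037], [-0.0959, 0.003, 0.058], [-0.0795, 0.0154, 0.0708]]
top [0, 0, 0, 0, 0, 0, 0, 0, 0, 0, 0, 0, 0, 0, 0, 0, 0, 0, 0, 0, 0, 0, 0, 0, 0, 0, 0, 0, 0, 0, 0, 0, 0, 0, 0, 0, 0, 0, 0]Traceback (most recent call last):
  File "<stdin>", line 6, in <module>
    return _quantile_unchecked(
        a, q, axis, out, overwrite_input, method, keepdims, weights)
    return _ureduce(a,
                    func=_quantile_ureduce_func,
    ...<5 lines>...
                    overwrite_input=overwrite_input,
                    method=method)
    r = func(a, **kwargs)
    result = _quantile(arr,
                       quantiles=q,
    ...<2 lines>...
                       out=out,
                       weights=wgt)
    slices_having_nans = np.isnan(arr[-1, ...])
                                  ~~~^^^^^^^^^
IndexError: index -1 is out of bounds for axis 0 with size 0
```

Run:
```python
from st import *
d=np.load('first.npz')
for k in 'ct':
    c=toS(d[k].reshape(-1,3).astype(float))
    l=(c[:,2]>.2)&(c[:,0]>-.07)&(c[:,0]<.11)&(abs(c[:,1])<.115); q=c[l]; e=q[q[:,0]<np.percentile(q[:,0],25)]
    print(k,l.sum(),np.percentile(q,[1,50,99],0).round(4).tolist(),np.percentile(e,[50,99],0).round(4).tolist())
    b=(c[:,2]>.183)&(c[:,2]<.2)&(np.hypot(c[:,0]+.078,c[:,1])<.05); q=c[b]; print('tb',b.sum(),np.percentile(q,[2,98],0).round(4).tolist())
    far=q[np.hypot(q[:,0]+.078,q[:,1])>.022]; f=far.mean(0); print('tail',f.round(4),'angle',np.arctan2(f[0]+.078,f[1]))
for th in(.35,.45,.5,.55,.6):
    R_=lambda s,h:(.104-s*np.cos(th)+h*np.sin(th),.157+s*np.sin(th)+h*np.cos(th))
    print(th,np.round(R_(.157,.014),4),np.round(R_(.148,.014),4))
a=cv2.imread('pics/k_side.png');cv2.imwrite('pics/k2.png',cv2.resize(a[150:340,200:400],None,fx=4,fy=3.15,interpolation=cv2.INTER_CUBIC))
```

```text
c 1177 [[-0.0344, -0.1099, 0.2046], [-0.0297, -0.0204, 0.2342], [0.0306, 0.1067, 0.2412]] [[-0.0322, -0.0186, 0.2317], [-0.0313, 0.1066, 0.2382]]
tb 235 [[-0.0866, -0.0085, 0.1835], [-0.066, 0.0398, 0.1942]]
tail [-0.0718  0.031   0.1895] angle 0.196008673187087
t 3476 [[-0.0338, -0.1086, 0.2004], [0.0021, -0.0026, 0.2248], [0.0492, 0.1083, 0.2411]] [[-0.0291, -0.0029, 0.2371], [-0.0197, 0.1082, 0.2418]]
tb 170 [[-0.0868, -0.0081, 0.1856], [-0.0652, 0.0391, 0.1945]]
tail [-0.0706  0.0304  0.1909] angle 0.23698057397925215
0.35 [-0.0387  0.224 ] [-0.0302  0.2209]
0.45 [-0.0313  0.2379] [-0.0232  0.234 ]
0.5 [-0.0271  0.2446] [-0.0192  0.2402]
0.55 [-0.0225  0.251 ] [-0.0149  0.2463]
0.6 [-0.0177  0.2572] [-0.0102  0.2521]
```

View pics/k2.png

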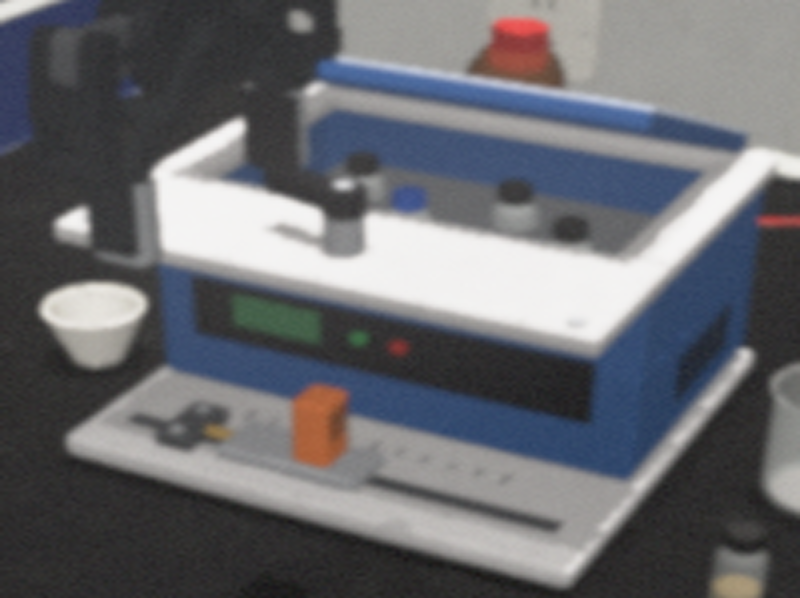

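>>> move_arm(increments=[0,0,16,0,0,0,17,0,10,0.5,0,0,23,0.5,0,0,26,0.5,0,0,26,0.5,0,0,26,0.5,0,0,26,0.5,0,0,26,0.5,0,0,18,0.5,0,0,8,0,0,0,0,0,0,0,0,0,0,0], jaw=0)

```text
clock: 14.98
tool_pos: [0.5886, -0.1652, 0.2798]
orientation: [-2.169, -2.268, 0.002]
wrist_force: [-1.1, -0.3, -0.7]
width: 0.0001
grip_force: 0.0
```

```bash
python3 st.py
```

```text
14.98 [ 0.5886 -0.1652  0.2798] S [-0.0225 -0.0231  0.2798] yaw 2.55 tilt [-0.003  0.001 -1.   ] F_S [-1.08 -0.25 -0.74] M [0.08 0.03 0.03]
```

>>> move_arm(increments=[4,0,-2,0,-3,0,-6,0,-3,0,-6,0,-2.6,0,-6,0,-2.4,0,-6,0,-2.2,0,-6,0,-2,0,-6,0,-1.8,0,-6,0,-1.5,0,-6,0,-1.3,0,-6,0,-1,0,-6,0,-0.8,0,-6,0,-0.6,0,-6,0,-0.5,0,-5,0,-0.5,0,-4,0,0,0,0,0])

```text
clock: 16.32
tool_pos: [0.5699, -0.1654, 0.1974]
orientation: [-2.171, -2.269, 0.0]
wrist_force: [-0.3, -0.4, -0.1]
width: 0.0001
grip_force: 0.0
```

```bash
python3 st.py
```

```text
16.32 [ 0.5699 -0.1654  0.1974] S [-0.0412 -0.0224  0.1974] yaw 2.54 tilt [-0.001  0.001 -1.   ] F_S [-0.32 -0.37 -0.09] M [-0.04 -0.02  0.03]
```

>>> move_arm(increments=[0,0,-2,0,0,0,-2,0,0,0,0,0])

```text
clock: 16.57
tool_pos: [0.5704, -0.1656, 0.1944]
orientation: [2.172, 2.27, 0.0]
wrist_force: [-0.3, -1.2, 0.2]
width: -0.0004
grip_force: 0.0
```

>>> move_arm(increments=[0,0,-2,0,0,0,-1,0,0,0,0,0])

```text
clock: 16.82
tool_pos: [0.5704, -0.1657, 0.1915]
orientation: [2.172, 2.27, 0.0]
wrist_force: [-0.9, -1.4, 0.2]
width: 0.0002
grip_force: 0.0
```

>>> move_arm(increments=[0,0,-1,0,0,0,-1,0,0,0,0,0])

```text
clock: 17.07
tool_pos: [0.5703, -0.1657, 0.19]
orientation: [2.171, 2.27, 0.0]
wrist_force: [-1.1, -0.4, 3.7]
width: 0.0001
grip_force: 2.1
```

```bash
python3 st.py
```

```text
17.07 [ 0.5703 -0.1657  0.19  ] S [-0.0408 -0.0227  0.19  ] yaw 2.53 tilt [ 0. -0. -1.] F_S [-1.12 -0.31  3.67] M [ 0.06  0.31 -0.01]
```

>>> move_arm(increments=[0,0,-1,0,0,0,-1,0,0,0,-1,0,0,0,0,0])

```text
clock: 17.4
tool_pos: [0.5703, -0.1657, 0.1898]
orientation: [2.17, 2.269, 0.001]
wrist_force: [-7.2, 2.5, 21.1]
width: 0.0
grip_force: 10.5
```

Run:
```python
from st import *
st()
for n in('side','top'):
    im=env.get_image(n); c=toS(cloud(im).reshape(-1,3)); col=im['color'].reshape(-1,3).astype(int)
    l=(c[:,2]>.15)&(c[:,2]<.22)&(c[:,0]>-.062)&(c[:,0]<-.03)&(abs(c[:,1])<.11)&(abs(c[:,1]+.023)>.04)&(col[:,2]-col[:,0]>40)
    print(n,l.sum(),np.percentile(c[l],[1,50,90,98],0).round(4).tolist() if l.any() else '')
```

```text
17.4 [ 0.5703 -0.1657  0.1898] S [-0.0408 -0.0227  0.1898] yaw 2.54 tilt [ 0.002 -0.001 -1.   ] F_S [-7.08  2.86 21.06] M [0.57 1.66 0.01]
side 244 [[-0.0527, -0.1073, 0.162], [-0.0453, -0.0663, 0.1696], [-0.0375, 0.0991, 0.1712], [-0.0349, 0.1077, 0.1717]]
top 133 [[-0.0507, -0.1083, 0.167], [-0.0432, -0.0893, 0.1698], [-0.0377, -0.0698, 0.1719], [-0.0343, -0.0647, 0.1732]]
```

>>> move_arm(increments=[0,0,8,0,0,0,18,0,0,0,20,0,-8,7,0,0,-17,14,0,0,-18,15,0,0,-17,13,0,0,-8,6,0,0,0,0,0,0])

```text
clock: 18.25
tool_pos: [0.5009, -0.1095, 0.2327]
orientation: [-2.17, -2.27, 0.0]
wrist_force: [0.7, 0.6, -0.1]
width: -0.0001
grip_force: 0.0
```

```bash
python3 st.py
```

```text
18.25 [ 0.5009 -0.1095  0.2327] S [-0.1076  0.0367  0.2327] yaw 2.6 tilt [-0.001  0.    -1.   ] F_S [ 0.69  0.62 -0.05] M [ 0.05 -0.01  0.03]
```

>>> move_arm(increments=[0,0,-12,0,0,0,-14,0,0,0,-8,0,0,0,0,0])

```text
clock: 18.58
tool_pos: [0.502, -0.1109, 0.1968]
orientation: [-2.171, -2.268, 0.002]
wrist_force: [-0.1, 0.9, -0.5]
width: 0.0
grip_force: 0.0
```

Run:
```python
from st import *
st(); p=np.array(env.get_obs()['tool_pos'])*1000; out=[]
for f in np.arange(0,96,5):
    a=np.radians(f); t=np.array([np.sin(a),np.cos(a)]); n=np.array([np.cos(a),-np.sin(a)])
    w=toW(np.r_[(np.array([-78,0])+30*t-20.5*n)/1000,0])*1000
    d=np.round(w[:2]-p[:2],1); p[:2]+=d; out.append((int(f),d.tolist()))
print(out)
```

```text
18.58 [ 0.502  -0.1109  0.1968] S [-0.1065  0.0352  0.1968] yaw 2.51 tilt [-0.002  0.001 -1.   ] F_S [-0.07  0.9  -0.48] M [-0.02  0.01 -0.02]
[(0, [8.2, -4.8]), (5, [2.6, 1.8]), (10, [2.8, 1.5]), (15, [2.9, 1.3]), (20, [3.0, 1.1]), (25, [3.0, 0.8]), (30, [3.2, 0.5]), (35, [3.1, 0.3]), (40, [3.2, -0.1]), (45, [3.1, -0.3]), (50, [3.2, -0.5]), (55, [3.0, -0.9]), (60, [3.0, -1.1]), (65, [2.8, -1.4]), (70, [2.8, -1.6]), (75, [2.6, -1.8]), (80, [2.4, -2.1]), (85, [2.2, -2.2]), (90, [2.0, -2.5]), (95, [1.8, -2.6])]
```

>>> move_arm(increments=[4,-2.4,1.5,0,4.2,-2.4,0,0,2.6,1.8,0,-5,2.8,1.5,0,-5,2.9,1.3,0,-5,3,1.1,0,-5,3,0.8,0,-5,3.2,0.5,0,-5,3.1,0.3,0,-5,3.2,-0.1,0,-5,3.1,-0.3,0,-5,0,0,0,0])

```text
clock: 19.58
tool_pos: [0.5385, -0.1091, 0.2008]
orientation: [2.875, 1.264, 0.001]
wrist_force: [0.1, -0.0, 0.5]
width: 0.0004
grip_force: 0.3
```

```bash
python3 st.py
```

```text
19.58 [ 0.5385 -0.1091  0.2008] S [-0.0699  0.0353  0.2008] yaw -42.55 tilt [ 0.001 -0.001 -1.   ] F_S [ 0.15 -0.04  0.48] M [0.03 0.09 0.06]
```

>>> move_arm(increments=[3,-1,-1,-5,3,-0.9,-1,-5,3,-1.1,0,-5,2.8,-1.4,0,-5,2.8,-1.6,0,-5,2.6,-1.8,0,-5,2.4,-2.1,0,-5,2.2,-2.2,0,-5,2,-2.5,0,-5,0,-1,0,0,0,0,0,0])

```text
clock: 20.5
tool_pos: [0.5614, -0.123, 0.1985]
orientation: [-3.137, -0.075, -0.001]
wrist_force: [-1.4, 4.6, 1.8]
width: 0.0003
grip_force: 2.6
```

```bash
python3 st.py
```

```text
20.5 [ 0.5614 -0.123   0.1985] S [-0.0477  0.0204  0.1985] yaw -87.25 tilt [ 0.     0.003 -1.   ] F_S [-1.21  4.7   1.8 ] M [ 1.03  0.29 -0.04]
```

>>> move_arm(increments=[0,-1,0,0,0,-0.5,0,0,0,0,0,0])

```text
clock: 20.75
tool_pos: [0.5614, -0.1232, 0.1986]
orientation: [-3.135, -0.077, -0.002]
wrist_force: [-1.4, 8.3, 2.7]
width: 0.0003
grip_force: 4.3
```

>>> move_arm(increments=[0,4,0,0,0,6,0,0,0,8,0,0,0,0,20,0,0,0,30,0,-20,0,30,0,-40,0,0,0,-40,0,0,0,-40,0,0,0,-30,0,0,0,0,0,0,0,0,0,0,0])

```text
clock: 21.75
tool_pos: [0.3905, -0.1075, 0.2787]
orientation: [3.14, 0.069, 0.003]
wrist_force: [1.1, 0.1, 0.4]
width: -0.0001
grip_force: 0.0
```

Run:
```python
from st import *
st()
for n in('side','top'):
    im=env.get_image(n); c=toS(cloud(im).reshape(-1,3)); save(im,'z_%s.png'%n)
    b=(c[:,2]>.183)&(c[:,2]<.2)&(np.hypot(c[:,0]+.078,c[:,1])<.05); q=c[b]
    far=q[np.hypot(q[:,0]+.078,q[:,1])>.022]
    if len(far)>3: f=far.mean(0); print(n,'tail',len(far),f.round(4),'angle',np.arctan2(f[0]+.078,f[1]))
a=cv2.imread('pics/z_side.png')[140:340,190:430];b=cv2.imread('pics/z_top.png')[160:330,230:420]
cv2.imwrite('pics/z2.png',np.hstack([cv2.resize(a,(420,400)),cv2.resize(b,(380,400))]))
```

```text
21.75 [ 0.3905 -0.1075  0.2787] S [-0.2177  0.0438  0.2787] yaw -87.47 tilt [ 0.002 -0.001 -1.   ] F_S [1.1  0.05 0.41] M [-0.05 -0.05 -0.02]
side tail 65 [-0.0464 -0.0022  0.1902] angle 1.641389725426101
```

View pics/z2.png

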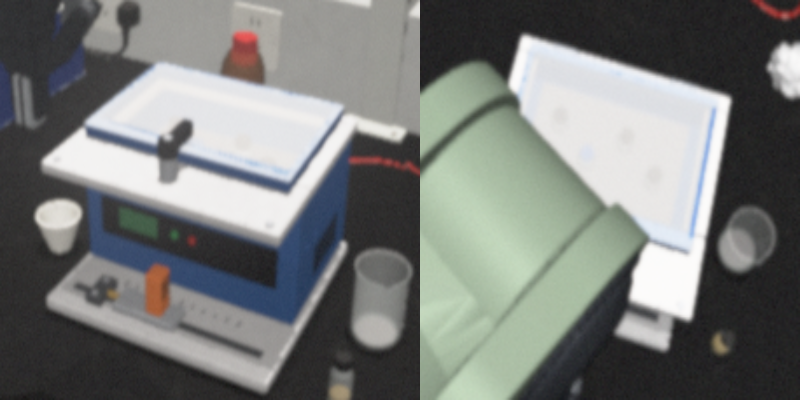

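The picture shows the lid shut, the turnbutton's tail over its front edge at about (180,135), the selector on the screw at (112,295), and the bystanders where they were. Everything is set, so I'm handing in.

```bash
python3 -c "
from station import env
print(env.finish_job())"
```

```text
the job is handed in; nothing more can be done
None
```

The job is handed in, though the hand-in returned no verdict: the selector was held on the brass screw at about 12–13 N for 1 s, then the lid was pressed shut and the turnbutton turned to its end stop over the lid's edge; the crucible, vial and beaker look undisturbed.

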